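# Post a worn brake pad through the spring flap of the used-parts box

### The arm

A 7-joint arm with a two-finger parallel gripper is mounted at the origin on a cart in front of the work surface, level with it; the furniture and walls round the work are solid. World frame = base frame: x ahead of the robot, y to its left, z up, the work surface at z = 0. Lengths are in m, angles in rad, forces in N, time in s.
With the tool pointing down it reaches from about 0.425 to 0.875 m from the base axis. Payload 4.7 kg.
Tool frame: the origin (TCP) lies midway between the tips of the shut fingers; the grasp point (between the pads) lies 19 mm behind it; z points along the fingers, y is the line along which they close (so a half turn about z gives the same grasp; the last joint's range is limited). The gripper opens to 87 mm and grips with 3 to 60 N. Pads are 19 mm wide; open, the fingers measure 117 mm over their backs; the gripper's body (75 mm by 190 mm) begins 51 mm behind the grasp point.
Start: joints at [1.251, 0.321, -0.07, 1.45, 0.023, 1.371, -0.057], TCP at [0.213, -0.614, 0.223] pointing down, gripper open.
Joint ranges: [-2.86, 2.86], [-0.3, 2.09], [-1.38, 1.24], [0.06, 2.45], [-1.56, 4.7], [0.09, 2.05], [-2.69, 2.69]. Speed limits (rad/s): [2.57, 2.57, 3.14, 3.14, 3.14, 3.14, 3.14].

### API

Orientations are given as a rotation vector (axis times angle).
In Python, from bench import bot gives the robot as it stands.
- The arm moves only by the shell command python3 -m inch 'ROWS' [FORCE]. ROWS is JSON, a list of rows, each a list of 7 numbers: the shift along the world's x, y, z in m, then the turn, a rotation vector about the world's x, y, z in degrees, then the gripper command: -1 is fully open, 1 is shut, values between are in proportion. A call has 1 to 12 rows; each row shifts and turns the commanded pose from where the row before left it; what a row does not reach is not made up. A row lasts 1/10 s, in which the tool goes at most 50 mm and 8.59 degrees, less where a joint would pass 70% of its speed; a pose out of reach is approached as far as the arm can. A call is refused whole if a number of a shift passes 0.05 or a number of a turn 8.59, either way. A call with a gripper value outside its range is refused whole. The fingers move at their own pace and stop on an object; FORCE is the grip in N (left out, the last holds). Time passes only in rows, so rows that do not move let the fingers close. It gives the time, the measured TCP pose, the force, the opening and the grip force at its end, in the units of the state.
- bot.get_obs(): the state, without advancing time (a new reading comes with each control period).
- bot.grab_frame(name): name is "scene" or "side" or "wrist"; returns a dict with "img" (480x640x3 uint8, blue, green, red), "range_z" (480x640 float32, m along the optical axis (not along the pixel's ray), 0 where there is no reading), "K" (3x3 intrinsics, pixels), "xyz" and "attitude" of the camera in the world; the wrist camera has in their place "tool_from_camera" (4x4, takes a point from camera to tool coordinates, whose origin is the TCP and whose axes are the flange's). Camera axes: x right, y up, looking along -z (the intrinsics and any distortion apply to the point x, -y, -z); pixel columns grow to the right and rows downward; lengths in m; the calibration is good to about 2 mm. A picture is of the moment at which its call begins: read the wrist's pose just before it.
- bot.job_done(): hands the job in; it is judged then, once.
The state is a dict: "clock": time; "joint_positions": joint angles; "joint_velocities": joint speeds; "joint_torque": joint torques, N m; "ee_pos": TCP position; "orientation": TCP orientation; "force": force on the tool from outside, world axes, zero at the start; "ft_torque": the same for the moment, N m; "finger_gap": finger opening in m; "finger_force": force on a finger pad.
Only numpy, scipy, OpenCV 4.12 (cv2) and the standard library are available. Lean on these libraries where they do the work, as an engineer would, in place of code of your own. Each camera call takes 0.05 s, during which the arm holds its last target. There are 200 camera calls.

### The job

Put the worn brake pad that lies on the loading ledge away in the blue used-parts box by pushing only, without picking it up: push the yellow spring flap down into the box with one finger, and hold it down while the other finger pushes the pad from behind, along the ledges and over the sill, until it drops in. Then draw back so that the flap springs fully shut over it, and leave everything else on the bench alone.

Things in the scene. Friction and masses are not known exactly. Their poses are not given: they have to be found in the camera images.
- box: blue sheet-steel used-parts box fixed to the bench, front wall at x = -3 to 0 mm, rear at 130 mm, 162 mm wide, hollow, floor 15 mm above the bench. Origin: on the bench under the middle of the sill (inner face of the front wall); x = posting direction, from the loading ledge to the flap's hinge; y across; z up. Nothing on it rises more than 16 mm above the sill
- sill (a point): middle of the top edge of the front wall, 180 mm above the bench, where the mouth begins (x = 0 to 106 mm, 156 mm wide, shut by the flap); axes as the box. The walls beside the mouth rise 15 mm above it
- ledge (a point): point at sill height, 50 mm before the sill, in the middle of the open gap (y = -35 to 35 mm) between two bare steel ledges 43 mm wide and 95 mm long (x = -95 to 0 mm), their tops level with the sill. Outer guides 156 mm apart rise 12 mm. A finger behind the pad can reach below the ledges in the gap, as far forward as the front wall
- flap (a joint): yellow flap in the box's top, 103 x 150 mm, smooth, 1 mm below the sill when shut. 0 = shut (level); grows as its free edge (beside the sill) goes down into the box, to 1.3 rad at most. Spring: 0.26 N m to start it, 0.34 N m at 1.1 rad; it shuts by itself when let go and the pad's weight cannot open it. The pad needs it down 0.7 rad or more to drop past the free edge
- flap_hinge (a point): middle of the flap's hinge line, 106 mm beyond the sill and 178 mm above the bench, along the box's y. A fingertip 30 mm below the sill and within 25 mm of this line holds the flap down 0.8 rad or more, with about 10 N
- pad: worn brake pad lying across the ledges, black block on a grey plate: 53 mm along the posting direction (x), 146 mm across over its end lugs (y), 17 mm thick (plate 6 mm, below; block 48 x 110 mm), 0.25 kg. Origin: middle of its underside. With the flap down it tips into the mouth once its middle is 7 to 15 mm past the sill
- second_pad: the other worn brake pad, black friction block on a grey plate, 53 x 146 x 17 mm, lying on the bench; to be left alone
- cutters: side cutters with blue grips, 62 x 137 x 14 mm, lying on the bench; to be left alone
- driver_yellow: cross screwdriver with yellow handle, 30 x 222 x 30 mm, lying on the bench; origin at its middle; to be left alone
- scraper: filling knife with wooden handle, 60 x 185 x 20 mm, lying on the bench; to be left alone
- bolt: M10 bolt, 57 mm long, lying on the bench; to be left alone
- marker: black marker with red cap, 132 mm long, lying on the bench; to be left alone
- m16_nut: M16 nut, 29 x 26 x 13 mm, lying on the bench; to be left alone

How it is judged:
On the way, in this order (a step that is already met when the one before it is completed fails the run):
1. a finger pushes the flap down (more than 0.25 rad) while the pad still lies on the ledge, before the sill (value of joint flap above 0.25 rad and contact force between the fingers and box above 0.5 N and z of pad in the frame of box above 0.17 m and x of pad in the frame of box below 0 m), for 0.1 s.
2. the pad drops in through the mouth (its middle more than 20 mm below the sill) while the finger still holds the flap down (z of pad in the frame of box below 0.16 m and value of joint flap above 0.4 rad and contact force between the fingers and box above 0.5 N and x of pad in the frame of box between 0 and 0.13 m and y of pad in the frame of box between -0.078 and 0.078 m), for 0.05 s.
At the end, for the whole second after the job is handed in: The pad lies at rest in the box (its middle within the box's walls and at least 65 mm below the sill) and the flap is shut (under 0.04 rad) (x of pad in the frame of box between 0 and 0.13 m and y of pad in the frame of box between -0.078 and 0.078 m and z of pad in the frame of box below 0.115 m and linear speed of pad below 0.02 m/s and value of joint flap below 0.04 rad); the robot touches nothing.
It fails at once if the pad is lifted more than 15 mm off the ledge (z of pad in the frame of box above 0.195 m).
It fails at once if the pad is carried out over the mouth, or slid across on top of the flap, instead of dropping in at the sill (x of pad in the frame of box above 0.045 m and z of pad in the frame of box above 0.17 m).
It fails at once if the pad falls outside the box (z of pad in the frame of box below 0.14 m and not (x of pad in the frame of box between 0 and 0.13 m and y of pad in the frame of box between -0.078 and 0.078 m)).
It fails at once if another thing on the bench is disturbed (moved more than 15 mm; 30 mm for the round screwdriver, bolt and marker) (distance of any of second_pad, cutters, scraper, m16_nut from where it was at the start of the episode above 0.015 m or distance of any of driver_yellow, bolt, marker from where it was at the start of the episode above 0.03 m).
It also fails if it takes over 35 s, if anything falls off the work surface, if the arm or the gripper's body presses on something with over 40 N, if the wrist force passes 120 N, or if a joint passes its speed limit or range.

## Working session

There is one attempt and no reset: what is moved stays moved. The work goes in short steps, Python scripts to look and compute and a shell command to move; the robot and the scene stay as the last step left them, time stands still between calls to the robot, and variables do not carry over. Pictures are saved under pics/ and viewed, at most 10 in all, crops included, and the job is handed in when it is done.

```bash
mkdir -p pics; ls; cat > h.py <<'E'
import numpy as np,cv2
from bench import bot
from scipy.spatial.transform import Rotation as R
def rot(a):
    a=np.array(a,float)
    return a if a.shape==(3,3) else (R.from_rotvec(a) if a.size==3 else R.from_quat(a)).as_matrix()
def cloud(f):
    K=f["K"];z=f["range_z"];v,u=np.mgrid[:480,:640]
    p=np.stack([(u-K[0,2])/K[0,0]*z,-(v-K[1,2])/K[1,1]*z,-z],-1)
    return p@rot(f["attitude"]).T+np.array(f["xyz"])
E
python3 - <<'E'
from h import *
o=bot.get_obs();print({k:np.round(v,3) for k,v in o.items()})
for n in("scene","side"):
    f=bot.grab_frame(n);cv2.imwrite(f"pics/{n}0.png",f["img"]);np.savez(f"{n}0.npz",**f)
    print(n,f.keys(),f["K"],f["xyz"],f["attitude"])
E
```

```text
pics
{'clock': np.float64(0.0), 'joint_positions': array([ 1.251,  0.322, -0.07 ,  1.452,  0.023,  1.371, -0.057]), 'joint_velocities': array([ 0.   , -0.002, -0.   , -0.   ,  0.001,  0.   ,  0.   ]), 'joint_torque': array([-0.0000e+00, -4.9129e+01, -4.0400e-01, -3.1253e+01, -6.4000e-02,
        4.4000e-02,  0.0000e+00]), 'ee_pos': array([ 0.213, -0.614,  0.221]), 'orientation': array([-3.096e+00, -5.220e-01,  1.000e-03]), 'force': array([0.285, 0.524, 0.258]), 'ft_torque': array([ 0.041, -0.004,  0.031]), 'finger_force': np.float64(0.0), 'finger_gap': np.float64(0.087)}
scene dict_keys(['img', 'range_z', 'K', 'xyz', 'attitude']) [[496.17788688   0.         314.39696849]
 [  0.         496.17788688 238.90403261]
 [  0.           0.           1.        ]] [-0.61955419 -0.65341064  0.82594036] [ 0.92134788 -0.56684274 -0.99379456]
side dict_keys(['img', 'range_z', 'K', 'xyz', 'attitude']) [[437.88165417   0.         318.40287213]
 [  0.         437.88165417 245.22149493]
 [  0.           0.           1.        ]] [ 0.24822426 -1.05207848  0.57535391] [ 1.10818489 -0.06069057 -0.12978199]
```

View pics/scene0.png

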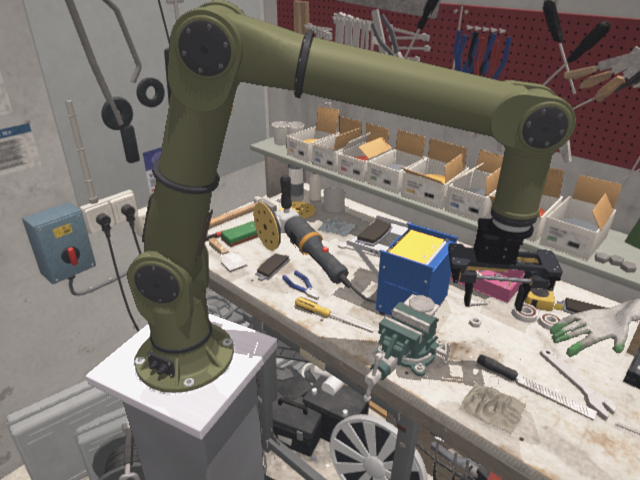

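View pics/side0.png

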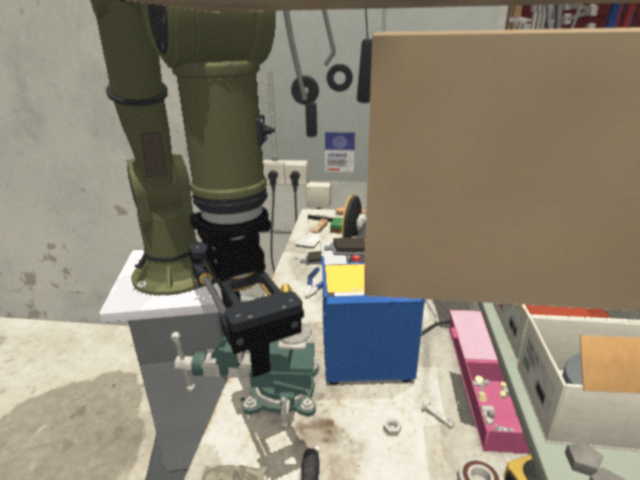

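The scene view shows the box's yellow flap at about (420,248), with the dark pad beyond it at about (375,235). The side view shows the flap at (345,280). A carton hides the right half. Next I'll measure the geometry from the depth clouds.

```bash
python3 - <<'E'
from h import *
for n in("scene","side"):
    f=dict(np.load(f"{n}0.npz"));p=cloud(f);hsv=cv2.cvtColor(f["img"],cv2.COLOR_BGR2HSV)
    v=f["range_z"]>0
    y=v&(abs(hsv[...,0].astype(int)-28)<6)&(hsv[...,1]>120)&(hsv[...,2]>120)&(p[...,2]>.14)&(p[...,2]<.2)
    P=p[y];print(n,"yellow",len(P),np.median(P,0))
    print(cv2.minAreaRect(P[:,:2].astype(np.float32)), np.percentile(P,[1,99],axis=0).round(3))
    c=np.median(P,0)
    # heightmap around box: top surface points
    m=v&(p[...,2]>.16)&(p[...,2]<.215)&(np.linalg.norm(p[...,:2]-c[:2],axis=-1)<.3)
    Q=p[m];I=f["img"][m]
    S=1500;img=np.zeros((600,600,3),np.uint8)
    uu=(300+(Q[:,0]-c[0])*1000).astype(int);vv=(300-(Q[:,1]-c[1])*1000).astype(int)
    for a,b,col in zip(uu,vv,I):
        if 0<=a<598 and 0<=b<598: img[b:b+3,a:a+3]=col
    cv2.imwrite(f"pics/{n}_top.png",img)
a=cv2.imread("pics/scene_top.png");b=cv2.imread("pics/side_top.png")
cr=cv2.resize(cv2.imread("pics/scene0.png")[200:320,330:490],(800,600));
cv2.imwrite("pics/top.png",cv2.resize(np.hstack([a,b]),(800,400)));cv2.imwrite("pics/crop.png",cr)
E
```

```text
scene yellow 937 [ 0.42579444 -0.40394553  0.18188799]
((0.4291895925998688, -0.4043124318122864), (0.0905338004231453, 0.13099908828735352), 84.23139190673828) [[ 0.366 -0.451  0.179]
 [ 0.493 -0.358  0.184]]
side yellow 936 [ 0.37797927 -0.39372219  0.17725943]
((0.37685295939445496, -0.39198288321495056), (0.09669846296310425, 0.06847674399614334), 77.04100036621094) [[ 0.345 -0.437  0.176]
 [ 0.416 -0.348  0.179]]
```

View pics/top.png

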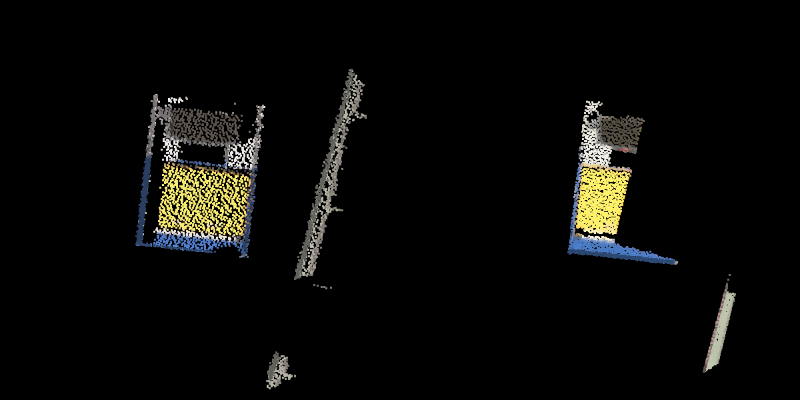

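View pics/crop.png

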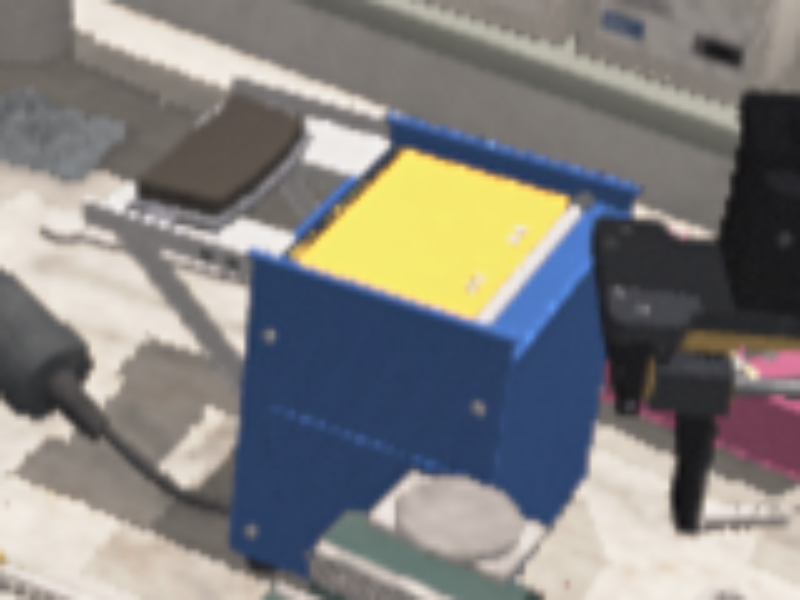

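The top-down map shows the posting direction is roughly world -y, turned a few degrees. The pad sits on the ledges near their rear end, and the guides and rim are both visible. Next I'll fit the box frame from the rim lines and locate the pad.

```bash
python3 - <<'E'
from h import *
f=dict(np.load("scene0.npz"));p=cloud(f);g=dict(np.load("side0.npz"));q=cloud(g)
A=np.vstack([p[f["range_z"]>0],q[g["range_z"]>0]]);C=np.vstack([f["img"][f["range_z"]>0],g["img"][g["range_z"]>0]])
m=(abs(A[:,0]-.43)<.14)&(A[:,1]>-.52)&(A[:,1]<-.2);A=A[m];C=C[m]
def line(P): 
    vx,vy,x,y=cv2.fitLine(P[:,:2].astype(np.float32),cv2.DIST_HUBER,0,.001,.001).ravel(); return np.degrees(np.arctan2(vy,vx)),x,y
rim=A[(A[:,2]>.188)&(A[:,2]<.2)]
t=np.radians(-96);
ex=np.array([np.cos(t),np.sin(t)]);ey=np.array([-ex[1],ex[0]])  # box x,y (z up)
c=np.array([.43,-.35])
L=(rim[:,:2]-c)@np.c_[ex,ey]
for s in(1,-1):
    P=rim[(s*L[:,1]>.06)&(s*L[:,1]<.1)];l=line(P);print(s,len(P),l,np.percentile((P[:,:2]-c)@ey,[2,50,98]).round(4),np.median(P[:,2]))
H=C.astype(int)
yel=A[(H[:,2]>150)&(H[:,0]<130)&(H[:,1]>130)&(abs(A[:,2]-.179)<.006)]
print("yel",np.percentile((yel[:,:2]-c)@np.c_[ex,ey],[1,50,99],axis=0).round(4))
pad=A[(A[:,2]>.192)&(A[:,2]<.205)&(H.max(1)<110)&(((A[:,:2]-c)@ex)<-.02)&(abs((A[:,:2]-c)@ey)<.065)]
r=cv2.minAreaRect(pad[:,:2].astype(np.float32));print("pad",len(pad),r,np.percentile((pad[:,:2]-c)@np.c_[ex,ey],[1,50,99],axis=0).round(4),np.median(pad[:,2]))
blue=A[(H[:,0]>H[:,2]+40)&(A[:,2]>.165)&(A[:,2]<.185)]
BL=(blue[:,:2]-c)@np.c_[ex,ey]
fr=blue[(BL[:,0]<.03)&(abs(BL[:,1])<.06)];print("frontwall",len(fr),line(fr),np.percentile((fr[:,:2]-c)@ex,[5,50,95]).round(4),np.median(fr[:,2]))
rr=blue[(BL[:,0]>.08)&(abs(BL[:,1])<.06)];print("rear",len(rr),np.percentile((rr[:,:2]-c)@ex,[5,50,98]).round(4))
E
```

```text
1 290 (np.float32(83.6988), np.float32(0.50224566), np.float32(-0.38640147)) [0.0714 0.0756 0.0804] 0.19309464678913707
-1 510 (np.float32(83.22097), np.float32(0.34353712), np.float32(-0.37491402)) [-0.0872 -0.0836 -0.0654] 0.19259172014721448
yel [[ 0.0041 -0.0783]
 [ 0.0504 -0.0289]
 [ 0.0977  0.0694]]
pad 760 ((0.4296753704547882, -0.2940542995929718), (0.05016728490591049, 0.11220160871744156), 83.34269714355469) [[-0.0795 -0.0588]
 [-0.054  -0.0223]
 [-0.0321  0.0431]] 0.1969099833135663
frontwall 34 (np.float32(-5.891861), np.float32(0.4397652), np.float32(-0.34941134)) [-0.0054 -0.0016 -0.0005] 0.180863463159937
rear 1122 [0.1125 0.128  0.1313]
```

The fit matches the given sizes: sill middle ≈ (0.426, -0.350) and box x at about -96.5°. The pad centre is at box x ≈ -0.056, y ≈ 0, with its top at 0.197. The open gap of 87 mm leaves only about 5 mm over pad rear to sill. So I'll first nudge the pad forward at low height, then back off and descend. I start by going above it.

```bash
python3 -m inch '[[0,0,0.04,0,0,0,-1],[0.01,0.015,0.04,0,0,-6.4,-1],[0.02,0.03,0,0,0,-6.4,-1],[0.022,0.034,0,0,0,-6.4,-1],[0.024,0.034,0,0,0,-6.4,-1],[0.024,0.034,0,0,0,0,-1],[0.024,0.034,0,0,0,0,-1],[0.024,0.034,0,0,0,0,-1],[0.024,0.034,0,0,0,0,-1],[0.024,0.034,0,0,0,0,-1],[0.024,0.041,0,0,0,0,-1],[0,0,0,0,0,0,-1]]'
cat >> h.py <<'E'
t=np.radians(-96.5);ex=np.array([np.cos(t),np.sin(t)]);ey=np.array([-ex[1],ex[0]]);S=np.array([.426,-.350])
def where():
    o=bot.get_obs();p=np.array(o["ee_pos"]);r=rot(o["orientation"])
    print("t",round(float(o["clock"]),2),"world",p.round(4),"box",((p[:2]-S)@np.c_[ex,ey]).round(4),"above sill",round(p[2]-.18,4),"tool y deg",round(float(np.degrees(np.arctan2(r[1,1],r[0,1]))),2),"tool z",r[:,2].round(3),"F",np.round(o["force"],1))
E
python3 - <<'E'
from h import *
where();o=bot.get_obs();f=bot.grab_frame("wrist");cv2.imwrite("pics/w1.png",f["img"]);np.savez("w1.npz",pos=o["ee_pos"],ori=o["orientation"],**f)
E
```

```text
clock: 1.3
ee_pos: [0.4372, -0.2824, 0.3027]
orientation: [-3.134, 0.158, -0.003]
force: [-0.5, 0.4, 0.2]
finger_gap: 0.0867
finger_force: 0.0
t 1.3 world [ 0.4372 -0.2824  0.3027] box [-0.0685  0.0034] above sill 0.1227 tool y deg -95.76 tool z [ 0.002  0.003 -1.   ] F [-0.5  0.4  0.2]
```

View pics/w1.png

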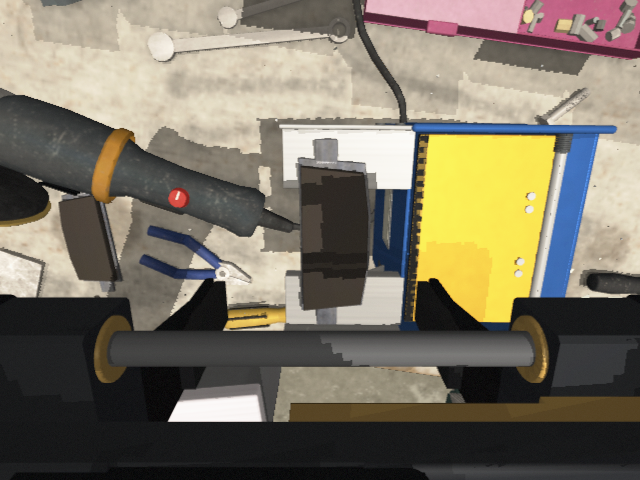

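The wrist view shows the pad at about (335,235), with the flap to its right at (475,230) and the sill edge at column 410. The pad is slightly skewed. I'll refine with this depth.

```bash
python3 - <<'E'
from h import *
f=dict(np.load("w1.npz"));K=f["K"];z=f["range_z"];v,u=np.mgrid[:480,:640]
p=np.stack([(u-K[0,2])/K[0,0]*z,-(v-K[1,2])/K[1,1]*z,-z],-1)
T=f["tool_from_camera"];p=p@T[:3,:3].T+T[:3,3];p=p@rot(f["ori"]).T+f["pos"]
B=(p[...,:2]-S)@np.c_[ex,ey];H=f["img"].astype(int);Z=p[...,2];ok=(z>0)&(v<290)
def rep(n,m):
    P=B[m];print(n,m.sum(),np.percentile(P,[1,50,99],axis=0).round(4).tolist(),np.median(Z[m]).round(4));return P
rep("yellow",ok&(H[...,2]>150)&(H[...,0]<120)&(abs(Z-.179)<.01)&(B[...,0]>-.01)&(B[...,0]<.12))
m=ok&(H.max(-1)<110)&(abs(Z-.197)<.006)&(B[...,0]<-.01)&(B[...,0]>-.13)&(abs(B[...,1])<.075)
P=rep("block",m);print(cv2.minAreaRect(P.astype(np.float32)))
rep("plate",ok&(abs(Z-.186)<.003)&(B[...,0]<-.01)&(B[...,0]>-.1)&(abs(B[...,1])<.07))
rep("sill",ok&(H[...,0]>H[...,2]+40)&(abs(Z-.18)<.006)&(abs(B[...,0])<.02)&(abs(B[...,1])<.07))
w=ok&(abs(Z-.194)<.004)&(B[...,1]>.06)&(B[...,0]>0)&(B[...,0]<.12);P=rep("wall+",w);print(np.polyfit(P[:,0],P[:,1],1))
E
```

```text
yellow 18670 [[0.007, -0.0447], [0.0536, 0.0202], [0.0995, 0.0729]] 0.1797
block 7796 [[-0.0821, -0.0392], [-0.0592, 0.0074], [-0.0352, 0.0491]] 0.1977
((-0.0582575723528862, 0.00567048043012619), (0.04808754473924637, 0.09205254912376404), 1.0973106622695923)
plate 1529 [[-0.085, -0.0417], [-0.0635, 0.0517], [-0.0314, 0.0693]] 0.1861
sill 433 [[-0.0051, -0.0352], [-0.0039, 0.0029], [-0.0018, 0.0332]] 0.1801
wall+ 1531 [[0.0014, 0.0756], [0.0597, 0.0785], [0.1186, 0.0813]] 0.1949
[0.00465266 0.07821942]
```

```bash
python3 -m inch '[[-0.004,-0.0096,-0.03,0,0,-0.7,-1],[0,0,-0.03,0,0,0,-1],[0,0,-0.03,0,0,0,-1],[0,0,-0.018,0,0,0,-1],[0,0,-0.009,0,0,0,-1],[0,0,0,0,0,0,-1],[0,0,0,0,0,0,-1]]' >/dev/null; python3 -c "from h import *;where()"
```

```text
t 2.05 world [ 0.4292 -0.3005  0.1864] box [-0.0495 -0.0025] above sill 0.0064 tool y deg -97.22 tool z [ 0.001 -0.001 -1.   ] F [0.  1.2 0.8]
```

```bash
python3 -m inch '[[0,-0.005,-0.001,0,0,0.7,-1],[0,-0.005,0,0,0,0,-1],[0,-0.005,0,0,0,0,-1],[0,-0.005,0,0,0,0,-1],[0,-0.004,0,0,0,0,-1],[0,-0.003,0,0,0,0,-1],[0,0,0,0,0,0,-1]]' >/dev/null; python3 -c "from h import *;where();bot.grab_frame('wrist');
f=bot.grab_frame('wrist');cv2.imwrite('pics/w2.png',f['img'])"
```

```text
t 2.75 world [ 0.43   -0.3262  0.1857] box [-0.0241  0.0012] above sill 0.0057 tool y deg -96.45 tool z [ 0.002  0.001 -1.   ] F [0.3 4.4 5.9]
```

View pics/w2.png

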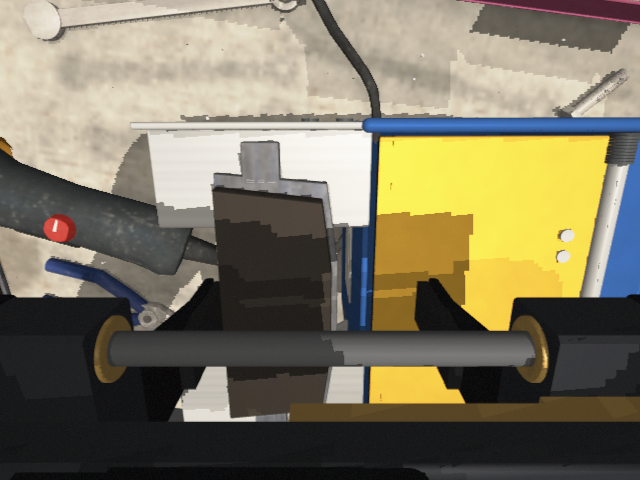

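The wrist view shows the pad moved forward with its front edge near column 330, short of the sill at 370. It is slightly skewed and both fingers straddle it. I'll back off, then descend onto the flap with the rear finger behind the pad.

```bash
python3 -m inch '[[0,0,0.004,0,0,0,-1],[0.001,0.010,0,0,0,0,-1],[0,0,0,0,0,0,-1],[0,0,-0.012,0,0,0,-1],[0,0,-0.01,0,0,0,-1],[0,0,-0.01,0,0,0,-1],[0,0,-0.01,0,0,0,-1],[0,0,0,0,0,0,-1],[0,0,0,0,0,0,-1]]' >/dev/null; python3 -c "from h import *;where()"
```

```text
t 3.75 world [ 0.4291 -0.3157  0.1457] box [-0.0345 -0.0008] above sill -0.0343 tool y deg -96.48 tool z [-0.002  0.003 -1.   ] F [-1.1  2.4  2.1]
```

```bash
python3 -m inch '[[-0.0006,-0.005,0.002,0,0,0,-1],[-0.0006,-0.005,0,0,0,0,-1],[-0.0006,-0.005,0,0,0,0,-1],[-0.0006,-0.005,0,0,0,0,-1],[-0.0006,-0.005,0,0,0,0,-1],[-0.0006,-0.005,0,0,0,0,-1],[-0.0006,-0.005,0,0,0,0,-1],[-0.0006,-0.005,0,0,0,0,-1],[-0.0006,-0.005,0,0,0,0,-1],[-0.0006,-0.005,0,0,0,0,-1],[0,0,0,0,0,0,-1]]' >/dev/null; python3 -c "from h import *;where()
f=bot.grab_frame('wrist');cv2.imwrite('pics/w3.png',f['img'])"
```

```text
t 4.85 world [ 0.4251 -0.3646  0.1488] box [0.0146 0.0008] above sill -0.0312 tool y deg -96.4 tool z [ 0.001  0.004 -1.   ] F [1.3 7.6 4.6]
```

View pics/w3.png

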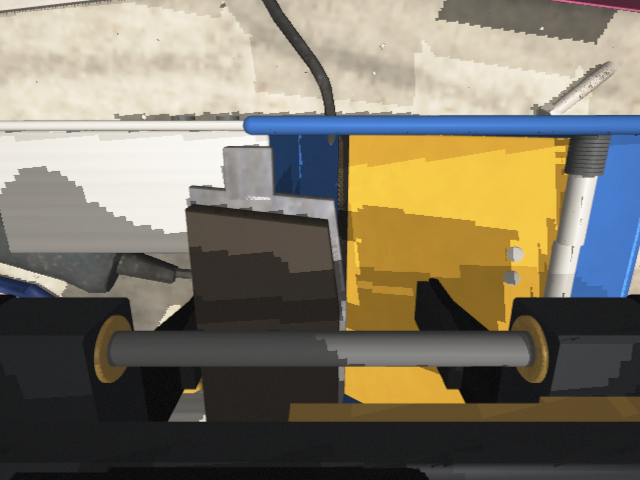

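The pad's front edge (column 340) is past the sill, the flap is held well down, and the pad stays between the guides. I'll continue pushing over the sill.

```bash
python3 -m inch '[[-0.0005,-0.004,-0.002,0,0,0,-1],[-0.0005,-0.004,-0.001,0,0,0,-1],[-0.0005,-0.003,0,0,0,0,-1],[-0.0005,-0.003,0,0,0,0,-1],[-0.0003,-0.003,0,0,0,0,-1],[-0.0002,-0.002,0,0,0,0,-1],[0,0,0,0,0,0,-1],[0,0,0,0,0,0,-1],[0,0,0,0,0,0,-1]]' >/dev/null; python3 -c "from h import *;where()
f=bot.grab_frame('wrist');cv2.imwrite('pics/w4.png',f['img'])"
```

```text
t 5.8 world [ 0.4226 -0.3816  0.1445] box [0.0318 0.0002] above sill -0.0355 tool y deg -96.33 tool z [-0.     0.007 -1.   ] F [2.5 9.7 1. ]
```

View pics/w4.png

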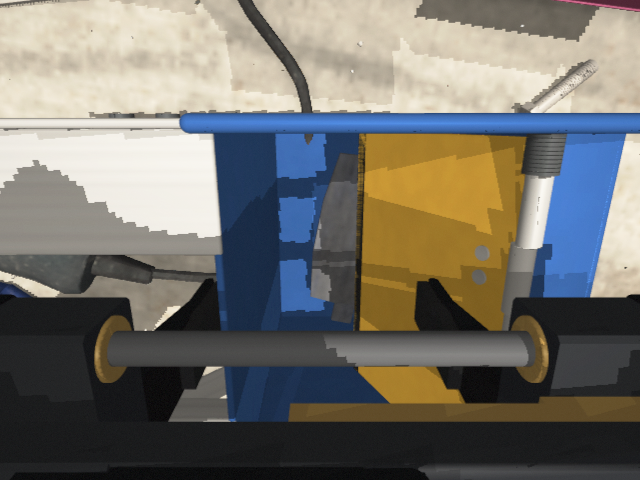

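The pad has dropped in and is visible at (335,240), low inside the box beneath the flap's free edge. I'll draw straight up to let the flap shut.

```bash
python3 -m inch '[[0,0,0,0,0,0,-1],[0,0,0,0,0,0,-1],[0,0,0.01,0,0,0,-1],[0,0,0.012,0,0,0,-1],[0,0,0.015,0,0,0,-1],[0,0,0.025,0,0,0,-1],[0,0.0,0.04,0,0,0,-1],[0,0.02,0.04,0,0,0,-1],[0,0.02,0.02,0,0,0,-1],[0,0,0,0,0,0,-1],[0,0,0,0,0,0,-1],[0,0,0,0,0,0,-1]]' >/dev/null; python3 -c "from h import *;where()
o=bot.get_obs();f=bot.grab_frame('wrist');cv2.imwrite('pics/w5.png',f['img'])
K=f['K'];z=f['range_z'];v,u=np.mgrid[:480,:640]
p=np.stack([(u-K[0,2])/K[0,0]*z,-(v-K[1,2])/K[1,1]*z,-z],-1);T=f['tool_from_camera'];p=p@T[:3,:3].T+T[:3,3];p=p@rot(o['orientation']).T+o['ee_pos']
B=(p[...,:2]-S)@np.c_[ex,ey];H=f['img'].astype(int)
m=(z>0)&(v<290)&(H[...,2]>130)&(H[...,0]<110)&(B[...,0]>-.01)&(B[...,0]<.12)&(abs(B[...,1])<.078)
print(m.sum(),np.percentile(B[m],[1,99],axis=0),np.polyfit(B[m][:,0],p[...,2][m],1))"
```

```text
t 7.05 world [ 0.4202 -0.347   0.3057] box [-0.0023 -0.0061] above sill 0.1257 tool y deg -96.59 tool z [-0.003  0.001 -1.   ] F [-0.9 -0.3  0.3]
21128 [[ 0.00384327 -0.05813327]
 [ 0.09973056  0.07260514]] [-0.0009216   0.17978086]
```

View pics/w5.png

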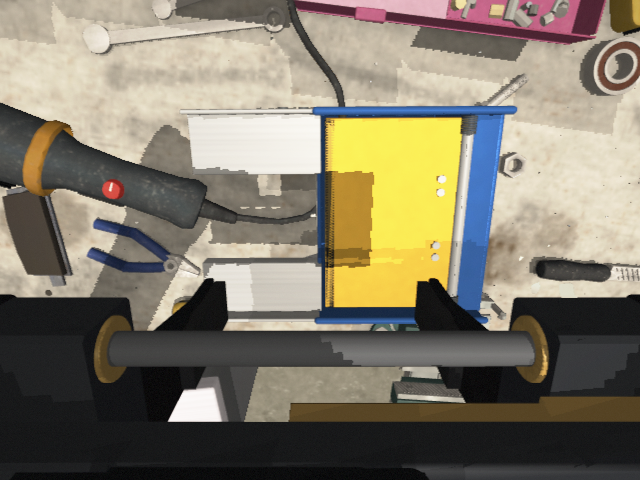

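The flap is level (slope ≈ 0.001, free edge at column 325), the ledges are empty, and the arm is clear.

```bash
python3 -c "from bench import bot;print(bot.job_done())"
```

```text
the job is handed in; nothing more can be done
None
```

The brake pad dropped into the used-parts box with the flap held down, the flap sprang shut level over it, the arm drew back clear, and I handed the job in; no verdict came back.

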